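# Load the orbital shaker in balance

## Task

Finish loading the orbital shaker with the four vessels that stand on the bench beside it (a black jar, a specimen cup and two wide-mouth bottles) so that it runs balanced: each vessel has its like straight across the tray's centre, jar opposite the jar and cup opposite the cup that are already in, and the two bottles opposite each other. All vessels stand upright on the floor of their holders, one to a holder; leave the jar and the cup that are already loaded in their holders.

Things in the scene. Friction and masses are not known exactly. Their poses are not given: they have to be found in the camera images.
- shaker: orbital shaker: low white housing 270 mm wide, 65 mm tall, fixed, console towards the robot; carries the round tray. Two of the tray's six holders are taken at the start (jar, cup), with one empty holder between them. Origin under its centre on the bench.
- tray: shaker's round tray, 310 mm, fixed, any turn. Origin: centre of its underside, 74 mm above the bench, z up. Six grey round holders, centres 105 mm out at 0, 60, 120, 180, 240, 300 degrees from the tray's x axis; holder floor 9 mm above origin, wall 26 mm high, 77 mm wide inside, lip flared to 88 mm inside, 94 mm outside. Central nut 17 mm high.
- jar_loaded: already standing in a holder of the tray: light-tight reagent jar: black cylinder 68 mm across and 86 mm tall, cap included, 0.08 to 0.17 kg. Origin at the centre of its underside, z up.
- cup_loaded: already standing in a holder of the tray: specimen cup: clear body 58 mm across with a wider yellow screw lid 64 mm across (the lid spans 58 to 71 mm above the underside), 71 mm tall, 0.04 to 0.08 kg. Origin at the centre of its underside, z up.
- jar: standing on the bench beside the shaker (a similar jar far off at the right end of the bench is no part of the job): light-tight reagent jar: black cylinder 68 mm across and 86 mm tall, cap included, 0.08 to 0.17 kg. Origin at the centre of its underside, z up.
- cup: standing on the bench beside the shaker: specimen cup: clear body 58 mm across with a wider yellow screw lid 64 mm across (the lid spans 58 to 71 mm above the underside), 71 mm tall, 0.04 to 0.08 kg. Origin at the centre of its underside, z up.
- bottle1: one of two alike, standing on the bench beside the shaker: wide-mouth plastic bottle: white round body 52 mm across, straight up to 70 mm (grip it there), then a shoulder and a blue ribbed cap 40 mm across, 100 mm tall in all, 0.07 to 0.14 kg. Origin at the centre of its underside, z up.
- bottle2: the other of the two bottles, standing on the bench beside the shaker: wide-mouth plastic bottle: white round body 52 mm across, straight up to 70 mm (grip it there), then a shoulder and a blue ribbed cap 40 mm across, 100 mm tall in all, 0.07 to 0.14 kg. Origin at the centre of its underside, z up.

How it is judged:
By the outcome, as a careful person would: the job done as asked, in the order asked, and still so for the second after the job is handed in, with the robot touching nothing.
It also fails if it takes over 96 s, if anything falls off the work surface, if the arm or the gripper's body presses on something with over 40 N, if the wrist force passes 120 N, or if a joint passes its speed limit or range.

## Robot

A 7-joint arm with a two-finger parallel gripper is mounted at the origin on a cart in front of the work surface, level with it; the furniture and walls round the work are solid. World frame = base frame: x ahead of the robot, y to its left, z up, the work surface at z = 0. Lengths are in mm, angles in rad, forces in N, time in s.
With the tool pointing down it reaches from about 400 to 925 mm from the base axis. Payload 5.6 kg.
Tool frame: the origin (TCP) lies midway between the tips of the shut fingers; the grasp point (between the pads) lies 19 mm behind it; z points along the fingers, y is the line along which they close (so a half turn about z gives the same grasp; the last joint's range is limited). The gripper opens to 85 mm and grips with 20 to 120 N. Pads are 22 mm wide; open, the fingers measure 114 mm over their backs; the gripper's body (76 mm by 85 mm) begins 54 mm behind the grasp point. The pads swing forward as they close: fully open they stand 13 mm farther back than shut.
Start: joints at [-1.347, 0.468, -0.012, 1.603, 0.006, 1.071, -0.056], TCP at [171.411, 626.998, 231.29] pointing down, gripper open.
Joint ranges: [-2.53, 2.53], [-0.31, 2.02], [-1.57, 1.55], [0.28, 2.44], [-1.29, 4.43], [0.15, 1.84], [-2.92, 2.92]. Speed limits (rad/s): [2.57, 2.57, 3.14, 3.14, 3.14, 3.14, 3.14].

## Interface

Orientations are given as a unit quaternion [x, y, z, w].
In Python, from plant import * gives the robot as it stands. Calls block until the motion is done:
- movep(position, orientation): joint-space move of the TCP to a pose.
- movel(position, frame=None, max_speed=150, guard=None): straight line of the TCP; frame=None keeps the orientation; max_speed is the mean speed in mm/s. With guard (N) it stops when the force on the tool has changed by that much, and returns True; else False.
- set_joints(angles): joint-space move.
- open_jaws() and gripper_close(newtons=None): open the fingers fully, or close them until they stop; newtons is the grip in N (None keeps the last).
- dwell(seconds).
- solve_ik(position, orientation): joint angles nearest the present ones, or None.
- observe(): the state.
- get_image(name): name is "side" or "top" or "wrist"; returns a dict with "color" (420x560x3 uint8, red, green, blue), "z_map" (420x560 float32, mm along the optical axis (not along the pixel's ray), 0 where there is no reading), "fx", "fy", "cx", "cy" (pixels), "pose" (4x4, takes a point from camera to world coordinates). Camera axes: x right, y up, looking along -z (the intrinsics and any distortion apply to the point x, -y, -z); pixel columns grow to the right and rows downward; lengths in mm; the calibration is good to about 2 mm. A picture is of the moment at which its call begins.
A pose or a line that the arm cannot do raises IKError and nothing moves.
- close_job(): hands the job in; it is judged then, once.
The state is a dict: "time_s": time; "qpos": joint angles; "qvel": joint speeds; "joint_efforts": joint torques, N m; "position": TCP position; "eef_rot": TCP orientation; "force": force on the tool from outside, world axes, zero at the start; "ft_torque": the same for the moment, N m; "finger_gap": finger opening in mm; "grasp_force": force on a finger pad.
Only numpy, scipy, OpenCV 4.12 (cv2) and the standard library are available. Lean on these libraries where they do the work, as an engineer would, in place of code of your own. Each camera call takes 0.05 s, during which the arm holds its last target. There are 200 camera calls.

## Working session

There is one attempt and no reset: what is moved stays moved. The work goes in short steps, each a Python script; the robot and the scene stay as the last script left them, time stands still between calls to the robot, and variables do not carry over. Pictures are saved under pics/ and viewed, at most 14 in all, crops included, and the job is handed in when it is done.

```bash
ls; mkdir -p pics; python3 - <<'E'
from plant import *
import cv2,numpy as np,pickle
for n in ("top","side"):
    im=get_image(n); pickle.dump(im,open(f'{n}.pkl','wb'))
    cv2.imwrite(f'pics/{n}0.png',im["color"][:,:,::-1])
    print(n,im["fx"],im["cx"],im["cy"],im["pose"].round(3).tolist(),[k for k in im])
s=observe();print(s)
E
```

```text
pics
top 413.9257623155062 284.06564192074484 213.843027674497 [[0.026, 0.988, -0.149, 339.114], [-1.0, 0.027, 0.007, -14.694], [0.011, 0.149, 0.989, 1343.838], [0.0, 0.0, 0.0, 1.0]] ['color', 'z_map', 'fx', 'fy', 'cx', 'cy', 'pose']
side 469.04661349826216 281.1298907838379 199.5360137792507 [[0.893, 0.345, -0.291, 173.052], [-0.451, 0.69, -0.566, -756.563], [0.005, 0.636, 0.771, 1044.325], [0.0, 0.0, 0.0, 1.0]] ['color', 'z_map', 'fx', 'fy', 'cx', 'cy', 'pose']
{'time_s': 0.1, 'qpos': array([-1.34700403,  0.46832869, -0.01160591,  1.60351025,  0.00602949,
        1.07139122, -0.05632117]), 'qvel': array([-1.55173194e-06, -5.48656413e-04, -1.60693540e-03, -3.99201267e-03,
        9.03214566e-04,  8.71731605e-04, -1.46296010e-04]), 'joint_efforts': array([ 1.20819950e-03, -5.33526993e+01,  2.14568549e-02, -2.51973116e+01,
        1.15190365e-02,  4.29830325e-03, -1.81153575e-05]), 'position': array([171.30493585, 626.51291619, 230.41671667]), 'eef_rot': array([ 1.33034952e-01,  9.91111022e-01, -8.00960484e-04, -3.69652927e-05]), 'force': array([ 0.13666629, -0.25382899,  0.30470864]), 'ft_torque': array([ 0.00407927, -0.0089983 ,  0.02819094]), 'grasp_force': 0.0, 'finger_gap': 85.4149734101324}
```

View pics/top0.png

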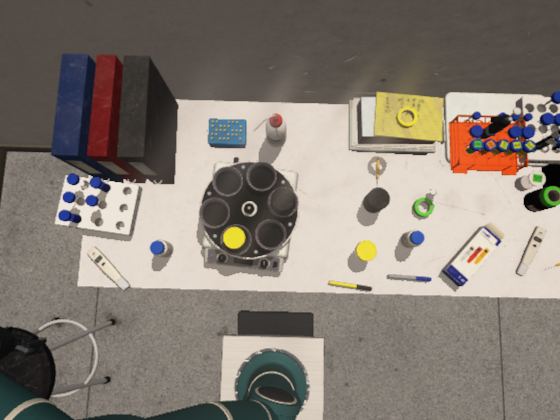

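View pics/side0.png

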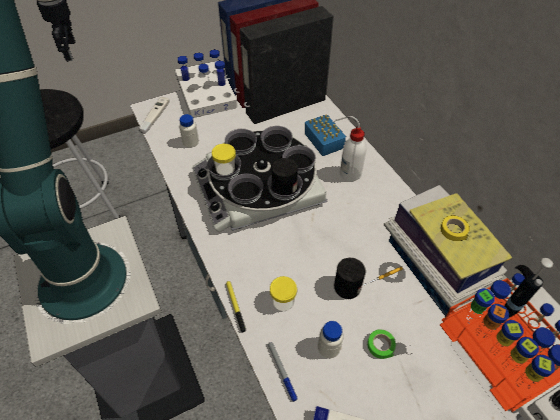

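The top view shows the tray centred near (249,209), with the loaded cup at (233,238) and the loaded jar at (284,201). On the bench are the jar (376,200), the cup (367,250) and the bottles (413,239) and (160,248). The side view agrees. Next I measure the positions.

```bash
cat > vis.py <<'E'
import numpy as np,cv2
from scipy.optimize import least_squares
def rays(im,uv):
    uv=np.atleast_2d(np.asarray(uv,float)); P=im["pose"]
    d=np.c_[(uv[:,0]-im["cx"])/im["fx"],-(uv[:,1]-im["cy"])/im["fy"],-np.ones(len(uv))]
    return P[:3,3],d@P[:3,:3].T
def onplane(im,uv,z):
    o,d=rays(im,uv); return o+d*((z-o[2])/d[:,2])[:,None]
def cloud(im):
    h,w=im["z_map"].shape; v,u=np.mgrid[:h,:w]
    o,d=rays(im,np.c_[u.ravel(),v.ravel()])
    return (o+d*im["z_map"].reshape(-1,1)).reshape(h,w,3)
def blobs(mask,amin):
    n,l,s,c=cv2.connectedComponentsWithStats(mask.astype(np.uint8))
    return [(i,s[i,4],l==i) for i in range(1,n) if s[i,4]>=amin]
def circ(p):
    f=least_squares(lambda q:np.hypot(p[:,0]-q[0],p[:,1]-q[1])-q[2],[*p.mean(0)[:2],30],loss='soft_l1')
    return f.x
def topcircle(im,m,z):
    c=max(cv2.findContours(m.astype(np.uint8),0,cv2.CHAIN_APPROX_NONE)[0],key=cv2.contourArea)[:,0]
    (u,v),_=cv2.minEnclosingCircle(c); h=cv2.convexHull(c)[:,0]
    return circ(onplane(im,h,z))
E
python3 - <<'E'
import pickle; from vis import *
for n in("top","side"):
    im=pickle.load(open(n+'.pkl','rb')); C=cloud(im); hsv=cv2.cvtColor(im["color"],cv2.COLOR_RGB2HSV)
    H,S,V=cv2.split(hsv); z=C[...,2]
    ok=(im["z_map"]>0)&(C[...,0]>300)&(C[...,0]<900)&(C[...,1]>-560)&(C[...,1]<420)
    for name,m,zt in(("yellow",(H>20)&(H<36)&(S>120)&(V>110)&(z>45),None),("blue",(H>100)&(H<125)&(S>120)&(V>60)&(z>80)&(z<115),100),("black",(V<70)&(z>70)&(z<96)&(C[...,1]<-170),86),("blackL",(V<70)&(z>150),169)):
        for i,a,mm in blobs(m&ok,25):
            zm=np.median(z[mm]); v,u=np.nonzero(mm)
            zt2=zt or (71 if zm<100 else 154)
            top=mm&(z>zt2-8)
            if top.sum()<20: top=mm
            print(n,name,a,'uv',u.mean().round(),v.mean().round(),'zmax',np.percentile(z[mm],90).round(1),'circ',topcircle(im,top,zt2).round(1))
    r=ok&(z>104)&(z<114)&(abs(C[...,1]-90)<230)
    P=C[r]; c0=np.array([500,90.]) if 0 else np.median(P,0)[:2]
    def res(q):
        a=q[2]+np.arange(6)*np.pi/3; c=q[:2]+105*np.c_[np.cos(a),np.sin(a)]
        d=np.hypot(P[:,None,0]-c[:,0],P[:,None,1]-c[:,1])-45.5
        return abs(d).min(1)
    best=min((least_squares(res,[*c0,t],loss='soft_l1',f_scale=2) for t in np.arange(0,1.05,.15)),key=lambda f:f.cost)
    q=best.x; print('tray',len(P),q.round(3),np.degrees(q[2]%(np.pi/3)).round(1),'med res',np.median(best.fun).round(2), P[:,2].mean().round(1))
E
```

```text
top yellow 2228 uv 411.0 117.0 zmax 185.2 circ [ 830.9 -386.5   99.6]
top yellow 405 uv 234.0 237.0 zmax 155.4 circ [446.9 119.   31.4]
top yellow 327 uv 366.0 250.0 zmax 73.0 circ [ 425.1 -278.3   30.7]
top blue 126 uv 417.0 237.0 zmax 103.0 circ [ 466.2 -427.2   18.6]
top blue 129 uv 157.0 247.0 zmax 102.9 circ [415.2 355.6  18.8]
top blackL 4546 uv 142.0 115.0 zmax 316.3 circ [815.1 488.6 166.2]
top blackL 40 uv 470.0 149.0 zmax 236.7 circ [ 727.3 -567.7   13.5]
top blackL 53 uv 289.0 206.0 zmax 171.8 circ [557.5 -19.8  30.7]
tray 920 [544.114  83.598   0.709] 40.6 med res 1.72 107.9
side yellow 366 uv 224.0 153.0 zmax 153.6 circ [444.4 113.4  32.8]
side yellow 3165 uv 458.0 235.0 zmax 180.3 circ [ 829.4 -369.4  108.6]
side yellow 557 uv 283.0 289.0 zmax 70.6 circ [ 422.9 -283.8   32. ]
side blue 128 uv 186.0 120.0 zmax 100.6 circ [413.5 348.1  21.5]
side blue 289 uv 332.0 330.0 zmax 101.0 circ [ 463.9 -432.7   20. ]
side black 617 uv 351.0 271.0 zmax 87.2 circ [ 583.7 -319.6   33.8]
side black 26 uv 328.0 337.0 zmax 93.9 circ [ 460.4 -432.2   15.2]
side blackL 5125 uv 285.0 45.0 zmax 313.4 circ [839.9 522.5 193.4]
side blackL 504 uv 284.0 169.0 zmax 169.9 circ [557.7 -24.3  35.5]
side blackL 207 uv 417.0 226.0 zmax 165.9 circ [ 560.8 -312.9  194.7]
side blackL 49 uv 472.0 276.0 zmax 167.1 circ [ 780.7 -381.6  106.4]
side blackL 30 uv 514.0 282.0 zmax 246.8 circ [ 832.8 -532.2   18.4]
side blackL 28 uv 493.0 290.0 zmax 241.4 circ [ 795.2 -534.3   12.3]
side blackL 103 uv 475.0 303.0 zmax 240.7 circ [ 732.6 -530.8   18.8]
tray 800 [543.426  82.423   0.705] 40.4 med res 2.31 107.6
```

```bash
cat > arm.py <<'E'
from plant import *
from vis import *
import pickle
def Q(yaw): return [np.cos(yaw/2),np.sin(yaw/2),0,0]
def nat(x,y): return np.pi/2+np.arctan2(y,x)
def shot(name,f):
    im=get_image(name); pickle.dump(im,open(f+'.pkl','wb')); cv2.imwrite(f'pics/{f}.png',im["color"][:,:,::-1]); return im
E
python3 - <<'E'
from arm import *
movep([470,85,400],Q(nat(544,83))); shot("wrist","wtray")
movep([414,352,260],Q(nat(414,352))); shot("wrist","wb2")
s=observe(); print(s["time_s"],s["position"])
a=cv2.imread('pics/wtray.png');b=cv2.imread('pics/wb2.png')
cv2.imwrite('pics/w2.png',cv2.resize(np.vstack([a,b]),None,fx=.7,fy=.7))
for n in('wtray','wb2'):print(pickle.load(open(n+'.pkl','rb'))["pose"].round(2).tolist())
E
```

```text
3.6667 [415.66514319 350.59514663 261.21824332]
[[0.99, -0.15, -0.05, 456.89], [0.15, 0.94, 0.31, 165.75], [-0.0, -0.31, 0.95, 543.67], [0.0, 0.0, 0.0, 1.0]]
[[0.76, -0.61, -0.2, 362.83], [0.64, 0.73, 0.24, 412.03], [0.0, -0.31, 0.95, 405.05], [0.0, 0.0, 0.0, 1.0]]
```

View pics/w2.png

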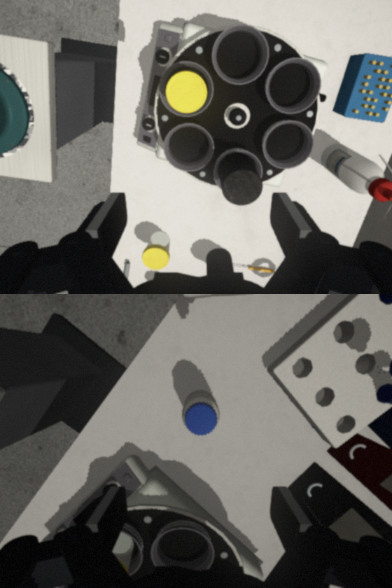

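The upper wrist view shows the whole tray, nut near (337,167) at full scale, with the cup, the jar and four empty holders. The lower one shows the left bottle's blue cap near (287,178), clear of everything.

```bash
cat >> vis.py <<'E'
def tray(im,c0=(544,83)):
    C=cloud(im); z=C[...,2]; P=C[(im["z_map"]>0)&(z>104)&(z<114)&(np.hypot(C[...,0]-c0[0],C[...,1]-c0[1])<158)]
    def res(q):
        a=q[2]+np.arange(6)*np.pi/3; c=q[:2]+105*np.c_[np.cos(a),np.sin(a)]
        return abs(np.hypot(P[:,None,0]-c[:,0],P[:,None,1]-c[:,1])-45.5).min(1)
    f=least_squares(res,[*c0,.707],loss='soft_l1',f_scale=2)
    return f.x,len(P),np.median(f.fun)
def find(im,col,zt,xy,r=60):
    C=cloud(im); H,S,V=cv2.split(cv2.cvtColor(im["color"],cv2.COLOR_RGB2HSV)); z=C[...,2]
    m=dict(yellow=(H>20)&(H<36)&(S>120),blue=(H>100)&(H<125)&(S>120),black=V<75)[col]
    m=m&(im["z_map"]>0)&(abs(z-zt)<7)&(np.hypot(C[...,0]-xy[0],C[...,1]-xy[1])<r)
    b=max(blobs(m,20),key=lambda t:t[1])[2]
    return topcircle(im,b,zt),np.median(z[b])
E
python3 - <<'E'
from vis import *; import pickle
a,b=[pickle.load(open(n+'.pkl','rb')) for n in('wtray','wb2')]
print(tray(a)); C=cloud(a);z=C[...,2]
m=(z>87)&(z<94)&(np.hypot(C[...,0]-544,C[...,1]-83)<14); print('nut',C[m].mean(0),m.sum())
print('jarL',find(a,'black',169,(557,-22)),'cupL',find(a,'yellow',154,(446,116)),'b2',find(b,'blue',100,(414,352)))
t=pickle.load(open('top.pkl','rb')); print('jar top',find(t,'black',86,(580,-318)))
E
```

```text
(array([540.42669445,  84.97630764,   0.70798792]), 6892, np.float64(2.1679593442379392))
nut [nan nan nan] 0
jarL (array([556.97817237, -14.92824569,  33.68919059]), np.float64(170.11331468298317)) cupL (array([444.33927682, 120.9611578 ,  31.65371134]), np.float64(154.26742631122727)) b2 (array([412.7724665 , 357.99686276,  19.38646994]), np.float64(101.33642966297646))
jar top (array([ 584.91434863, -313.69571992,   30.76772348]), np.float64(85.94271444310107))<stdin>:4: RuntimeWarning: Mean of empty slice.
  ret = um.true_divide(
```

```bash
cat >> arm.py <<'E'
def pick(xy,h,grip,up=250):
    q=Q(nat(*xy)); movep([*xy,up],q); movel([*xy,120],max_speed=250)
    g=movel([*xy,h],max_speed=100,guard=15); gripper_close(grip); s=observe()
    movel([*xy,up],max_speed=200); s2=observe()
    print('pick guard',g,'gap',s["finger_gap"],s2["finger_gap"],'gf',s2["grasp_force"],'F',s2["force"],'t',s2["time_s"],s["position"])
E
python3 - <<'E'
from arm import *
for n in('wtray','top','side'):
    im=pickle.load(open(n+'.pkl','rb')); C=cloud(im); V=im["color"].min(2)
    m=(V>110)&(np.hypot(C[...,0]-543,C[...,1]-84)<22); v,u=np.nonzero(m)
    print(n,m.sum(),u.mean(),v.mean(),'z',np.median(C[m][:,2]) if m.any() else 0,onplane(im,[u.mean(),v.mean()],91))
pick([413.8,357],35,30)
im=shot("wrist","wheld")
E
```

```text
wtray 368 342.6195652173913 167.70652173913044 z 87.63194246291317 [[545.99682748  83.89535344  91.        ]]
top 75 250.46666666666667 207.97333333333333 z 86.743542487264 [[543.36949026  80.08338265  91.        ]]
side 38 264.2894736842105 167.57894736842104 z 83.64470153717468 [[542.29566685  66.96282104  91.        ]]
pick guard False gap 50.88915994374908 50.908783535732226 gf 31.342045257333666 F [-0.65143504 -0.27012804 -0.50803343] t 7.225 [414.17779287 357.39816349  35.6552236 ]
```

View pics/wheld.png

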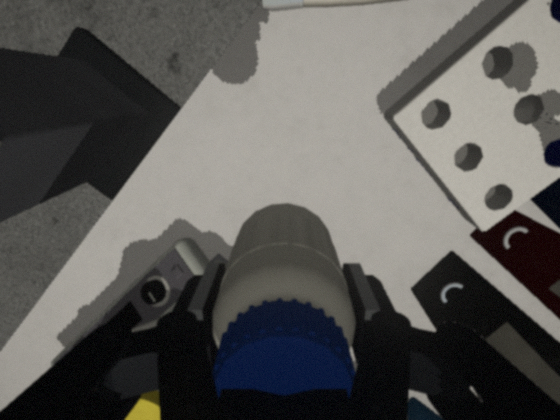

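The bottle is held upright, with its body between the pads.

```bash
cat >> arm.py <<'E'
TC=np.array([543.5,83.5]); TA=np.radians(40.5)
def hold(deg): a=TA+np.radians(deg); return TC+105*np.array([np.cos(a),np.sin(a)])
def place(xy,h,up=265,yaw=None):
    q=Q(nat(*xy) if yaw is None else yaw); movep([*xy,up],q); movel([*xy,150],max_speed=200)
    g=movel([*xy,83+h-1],max_speed=50,guard=6); s=observe(); dz=s["position"][2]-83-h
    print('place guard',g,'dz',dz.round(1),'F',s["force"].round(1),'gap',s["finger_gap"].round(1))
    if dz>5: print('HIGH, not released'); return False
    open_jaws(); movel([*xy,up],max_speed=250); print('t',observe()["time_s"]); return True
E
python3 - <<'E'
from arm import *
place(hold(0),35.7)
movep([480,-330,350],Q(nat(480,-330))); im=shot("wrist","wright")
for n,c,z,xy in(('jar','black',86,(583,-315)),('cup','yellow',71,(425,-280)),('b1','blue',100,(466,-428))):
    try: print(n,find(im,c,z,xy))
    except Exception as e: print(n,e)
E
```

```text
Traceback (most recent call last):
  File "arm.py", line 18, in place
    print('place guard',g,'dz',dz.round(1),'F',s["force"].round(1),'gap',s["finger_gap"].round(1))
                                                                         ^^^^^^^^^^^^^^^^^^^^^
AttributeError: 'float' object has no attribute 'round'
```

```bash
sed -i 's/s\["finger_gap"\].round(1))/s["finger_gap"])/' arm.py
python3 - <<'E'
from arm import *
s=observe(); dz=s["position"][2]-83-35.7; print(dz,s["position"],hold(0),s["force"],s["finger_gap"])
if dz<5:
    open_jaws(); movel([*hold(0),265],max_speed=250)
    movep([480,-330,350],Q(nat(480,-330))); im=shot("wrist","wright"); print(observe()["time_s"])
    for n,c,z,xy in(('jar','black',86,(583,-315)),('cup','yellow',71,(425,-280)),('b1','blue',100,(466,-428))):
        try: print(n,find(im,c,z,xy))
        except Exception as e: print(n,e)
E
```

```text
-0.10603568807793806 [622.72435922 151.6045597  118.59396431] [623.34262639 151.69204507] [-0.48382667  0.30745536  3.49578851] 50.36653052377278
12.8083
jar (array([ 584.59504818, -314.38580474,   33.87790556]), np.float64(87.36900857632355))
cup (array([ 423.75745532, -278.54791692,   31.35223591]), np.float64(71.42460574505569))
b1 (array([ 465.18306469, -427.16198992,   19.23135646]), np.float64(101.40182240427353))
```

View pics/wright.png

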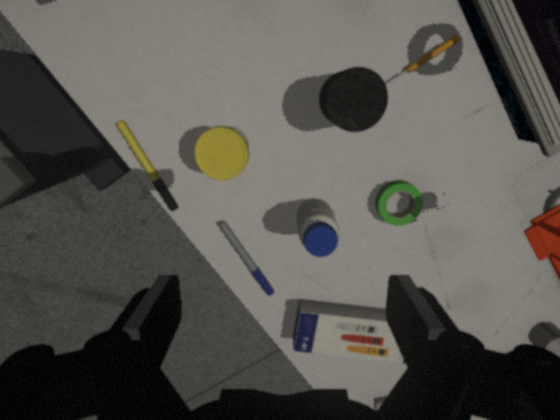

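The view shows the cup (221,153), jar (353,99) and bottle (320,240), all clear to grip. Positions agree with the top camera to about 1 mm.

```bash
cat >> arm.py <<'E'
def ryaw(deg,xy):
    y=np.pi/2+TA+np.radians(deg); n=nat(*xy); return n+(y-n+np.pi/2)%np.pi-np.pi/2
E
python3 - <<'E'
from arm import *
pick([465.4,-427.2],35,30)
xy=hold(180)
if observe()["finger_gap"]>45 and place(xy,35.7,yaw=ryaw(180,xy)):
    pick([584.7,-314.2],33,35,up=280)
    s=observe(); print(s["finger_gap"])
    im=shot("wrist","wjar")
E
```

```text
pick guard False gap 51.15999745439342 50.91883966022258 gf 31.322983098216355 F [ 0.18377789  0.53591211 -0.85924105] t 16.725 [ 465.81994565 -427.4483988    35.67320003]
place guard True dz -0.2 F [-0.2  0.4  4.3] gap 50.94089763241929
t 20.8667
pick guard False gap 67.63789217599616 67.56092301322842 gf 39.54389736056328 F [-0.06921147  1.40256366 -0.56042921] t 25.6833 [ 585.40204816 -314.63893524   34.07145184]
67.56092301322842
```

View pics/wjar.png

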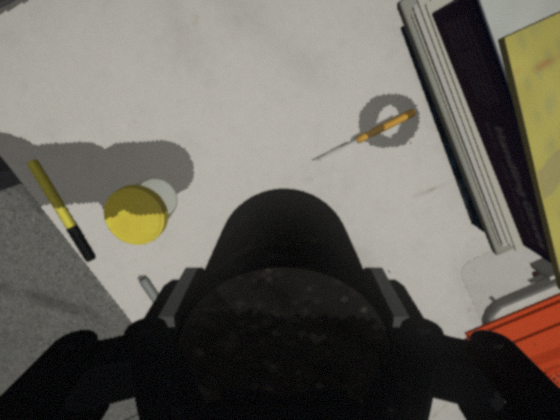

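The jar is held upright, gap 67.6 mm. Next: place it.

```bash
python3 - <<'E'
from arm import *
xy=hold(60)
if place(xy,34,up=290,yaw=ryaw(60,xy)):
    pick([424.2,-278.5],38,25,up=260); xy=hold(300)
    if observe()["finger_gap"]>55: place(xy,38.8,up=290,yaw=ryaw(300,xy))
    movep([470,85,420],Q(nat(544,83))); shot("wrist","wend"); shot("top","tend"); print(observe()["time_s"])
E
```

```text
place guard True dz -0.2 F [-0.5  1.1  4.6] gap 67.29492448940019
t 30.225
pick guard False gap 62.59922773300096 62.37922618224154 gf 27.528356043621898 F [-0.60941701 -0.08365642 -0.49384523] t 35.2417 [ 424.58331091 -278.65312153   38.78280281]
place guard True dz -0.1 F [-1.5  0.4  4.5] gap 62.19833505263071
t 39.3
40.4
```

View pics/wend.png

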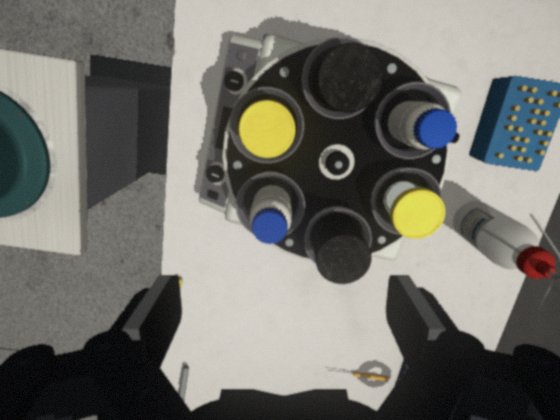

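The picture shows all six holders filled, like opposite like: jars at (348,76) and (342,258), cups at (267,128) and (418,213), bottles at (435,128) and (269,225). I check the top heights, then hand in.

```bash
python3 - <<'E'
from arm import *
im=pickle.load(open('wend.pkl','rb')); bad=0
for d,c,z in((0,'blue',183),(180,'blue',183),(60,'black',169),(300,'yellow',154)):
    f,zm=find(im,c,z,hold(d),45); print(d,f.round(1),zm.round(1),(f[:2]-hold(d)).round(1)); bad|=abs(zm-z)>4
if not bad: print(close_job())
E
```

```text
0 [619.8 151.3  20.7] 184.2 [-3.5 -0.4]
180 [463.1  16.9  20. ] 184.2 [-0.6  1.6]
60 [522.7 187.2  34.2] 170.5 [-1.6  0.5]
300 [638.8  49.2  32.2] 154.0 [-3.7  0.8]
the job is handed in; nothing more can be done
None
```

The shaker is loaded and the job handed in at about 40 s: all four vessels stand upright on their holder floors, jar opposite jar, cup opposite cup and bottle opposite bottle.

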